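Shut and label the die case

ROBOT

A 7-joint arm with a two-finger parallel gripper is mounted at the origin on the work surface. World frame = base frame: x ahead of the robot, y to its left, z up, the work surface at z = 0. Lengths are in m, angles in degrees, forces in N, time in s.
With the tool pointing down it reaches from about 0.4 to 0.85 m from the base axis. Payload 4.4 kg.
Tool frame: the origin (TCP) lies at the centre of the arm's flange, where the gripper is bolted on; the fingertips stand 199 mm ahead of it and the grasp point (between the pads) lies 180 mm ahead of it; y points along the fingers, z is the direction in which the jaws open and shut, and the axes are right-handed (so a half turn about y gives the same grasp; the last joint's range is limited). The gripper opens to 94 mm and grips with 3 to 60 N. Pads are 16 mm wide; open, the fingers measure 119 mm over their backs; the gripper's body (75 mm by 177 mm) begins 78 mm behind the grasp point.
Start: joints at [-71.723, 36.005, 2.206, 86.941, -1.547, 57.084, -1.146], TCP at [0.244, 0.602, 0.405] pointing down, gripper open.
Joint ranges: [-175.42, 175.42], [-21.48, 121.26], [-71.46, 75.88], [10.55, 141.38], [-63.04, 243.04], [13.31, 113.54], [-168.57, 168.57]. Speed limits (degrees/s): [147.25, 147.25, 180, 180, 180, 180, 180].

INTERFACE

Orientations are given as a 3x3 rotation matrix whose columns are the frame's x, y, z axes.
In Python, from bench import env gives the robot as it stands. Calls block until the motion is done:
- env.reach(position, orientation): joint-space move of the TCP to a pose.
- env.movel(position, orientation=None, vel=0.15): straight line of the TCP; orientation=None keeps the orientation; vel is the mean speed in m/s.
- env.movej(angles): joint-space move.
- env.ungrasp() and env.close_gripper(): open the fingers fully, or close them until they stop; the grip force is fixed at half the most.
- env.dwell(seconds).
- env.solve_ik(position, orientation): joint angles nearest the present ones, or None.
- env.get_image(name): name is "scene" or "side" or "wrist"; returns the picture (400x640x3 uint8, red, green, blue); there is no depth.
- env.get_calibration(name): a dict with "fx", "fy", "cx", "cy" (pixels), "position" and "attitude" of the camera in the world. Camera axes: x right, y down, z forward; pixel columns grow to the right and rows downward; lengths in m; the calibration is good to about 2 mm. A picture is of the moment at which its call begins: read the wrist's pose just before it. get_calibration takes no time and is no camera call; for the wrist camera it gives the pose at the moment of the call.
A pose or a line that the arm cannot do raises env.IKError and nothing moves.
- env.job_done(): hands the job in, once; it reports no verdict.
Trained networks look in the newest picture that a camera, given by its name, has taken for a name from the list of things; names that differ only in an ending like _2 or _b are one class to them, and where a whole thing is asked for, a point or a joint stands for the part that bears it (a point fixed in the world has none). Each returns a list of dicts, best first, with "score" (0 to 1); they miss things now and then, are a little off and sometimes report something else, mostly with a low value. They report only what shows in the picture. A call takes as long as a camera call.
- env.recognise(name, camera): "position" ([row, column] in pixels, amid what is visible of it).
- env.landmark_of(name, camera): "position" ([row, column] in pixels: a listed point, or the origin of a listed thing).
Readings, each from a call of its own:
- env.get_clock(): time.
- env.get_joint_pos(): joint angles.
- env.get_joint_vel(): joint speeds.
- env.get_effort(): joint torques, N m.
- env.get_eef_pos(): TCP position.
- env.get_orientation(): TCP orientation.
- env.get_ft_force(): force on the tool from outside, world axes, zero at the start.
- env.get_moment(): the same for the moment, N m.
- env.get_grip_width(): opening from 0.0 (shut) to 1.0 (fully open).
Only numpy, scipy, OpenCV 4.12 (cv2) and the standard library are available. Lean on these libraries where they do the work, as an engineer would, in place of code of your own. Each camera call takes 0.05 s, during which the arm holds its last target. There are 200 camera calls.

TASK

First press the blue die case's lid down until it snaps past its catch and stays fully shut. Then take the yellow label holder out of the rack and push it upright, paper face outward (away from the case), down behind the lip on the ledge in front of the case until its foot is fully home against the spring, and finish while still holding it pressed down there. Leave the other two label holders in the rack and do not disturb the other things on the bench.

Things in the scene. Friction and masses are not known exactly. Their poses are not given: they have to be found in the camera images.
- case: Blue steel die case, fixed: box 200 (x) x 240 (y) x 85 high, origin at the centre of its underside, x from its front to its hinge side (roughly away from the robot). In front, a ledge from x = -100 to -160, 240 wide, top 40 mm above the bench, with an aluminium lip along its outer edge and a slot behind it. Shut, it is 97 high and the lid overhangs to x = -112.
- lid (a joint): Lid angle in rad: 0 fully shut, growing as it opens upward, starts between 0.6 and 1.1. The hinge (point lid_hinge) runs along the case's y axis. A stiff hinge keeps the lid where it is left. From about 0.06 down to 0.03 a spring catch resists (about 5 N at the front edge); below 0.03 it snaps shut and stays at 0.
- lid_press (a point): Grey pad in the middle of the lid's front: point on the lid's upper face, 195 mm from the hinge line and 17 mm behind the lid's front edge. Moves with the lid. Its z axis is the lid's outward normal, its x axis points to the hinge.
- lid_hinge (a point): Middle of the hinge line, 100 mm in +x of the case's centre and 85 mm above the bench. The lid is a panel 212 long (towards the front) x 244 wide x 12 thick standing on the hinge's level: its upper face lies 12 mm beyond the hinge line.
- slot (a point): Centre of the mouth of the slot behind the lip, 150 mm in -x of the case's origin, 46 mm above the bench; axes as the case's. Slot 9 mm wide in x, flared to about 15 at the mouth, 78 long in y. A red spring seat waits 11 mm below this point; the solid floor, where a holder is home, is 19 mm below it. The lid's edge is 38 mm behind the slot and higher than the lip.
- seat (a joint): Red sprung seat in the middle of the slot: how far it is pressed down, in m. 0 free, 0.008 when a holder stands on the solid floor of the slot (cannot go further with a holder). Pushing back force 3 N at first, about 8 N at 0.008.
- yellow_holder: Yellow label holder, 40 g, upright in one of the rack's three slots (which varies). Origin: centre of its foot, z up, x through its thickness; the barred paper is on its -x face, roughly towards the robot. Blade 6 thick (x), 56 wide (y), up to 24 mm; above, a body 12 thick, 56 wide, from 24 to 64 mm. Grip across the 12 mm, 45 mm or more above the foot, to clear rack and ledge.
- yellow_face (a point): Middle of the yellow holder's paper face, 6 mm in -x and 44 mm above its origin.
- white_holder: White label holder, same shape, in another slot of the rack; leave it there.
- green_holder: Green label holder, same shape, in another slot of the rack; leave it there.
- rack: Grey fixed rack, 60 (x) x 250 (y) x 30 high, origin at the centre of its underside; three slots in a row along y at -75, 0 and +75 mm, each 8.4 mm wide in x, 62 mm long and 16 mm deep (floor 14 mm above the bench).
- screwdriver: Screwdriver lying on the bench left of the case: bystander.
- jar: Small jar with a blue cap, 56 across, 75 high: bystander.
- die_block: Steel block 50 x 60 x 30 high: bystander.

How it is judged (in metres and radians):
On the way, in this order (a step that is already met when the one before it is completed fails the run):
1. the lid is snapped shut past its catch (value of joint lid below 0.02 rad), for 0.2 s.
2. the yellow holder is pressed home behind the lip (value of joint seat above 0.006 m and contact force between yellow_holder and seat above 3 N and z of yellow_holder in the frame of slot below -0.0165 m), for 0.3 s.
At the end, for the whole second after the job is handed in: Lid latched (under 0.02 rad); yellow holder upright (0.15 rad) behind the lip, within 4 mm across and 14 mm along the slot, paper outward, foot under 2.5 mm from the floor, seat down over 6 mm with over 3 N, fingers still on it with over 1.5 N, at rest; all through the last second (all of step 2 and value of joint lid below 0.02 rad and contact force between the fingers and yellow_holder above 1.5 N and x of yellow_holder in the frame of slot between -0.004 and 0.004 m and y of yellow_holder in the frame of slot between -0.014 and 0.014 m and x of yellow_face in the frame of case below -0.151 m and angle between yellow_holder's own z axis and vertical below 0.15 rad and linear speed of yellow_holder below 0.02 m/s); the arm keeps its last pose, push and grip.
It fails at once if another label holder was disturbed by more than 20 mm (distance of any of white_holder, green_holder from where it was at the start of the episode above 0.02 m).
It fails at once if a bystander was pushed more than 40 mm or knocked over (distance of any of screwdriver, jar, die_block from where it was at the start of the episode above 0.04 m or angle between jar's own z axis and vertical above 0.6 rad).
It also fails if it takes over 56 s, if anything falls off the work surface, if the arm or the gripper's body presses on something with over 40 N, if the wrist force passes 120 N, or if a joint passes its speed limit or range.

## Working session

There is one attempt and no reset: what is moved stays moved. The work goes in short steps, each a Python script; the robot and the scene stay as the last script left them, time stands still between calls to the robot, and variables do not carry over. Pictures are saved under pics/ and viewed, about 8 in all and at most 12, crops included, and the job is handed in when it is done.

```bash
ls; mkdir -p pics
cat > h.py <<'E'
import numpy as np, cv2
from bench import env
def ray(cam,rc,cal=None):
    c=cal or env.get_calibration(cam); r,k=rc
    d=np.array(c["attitude"])@np.array([(k-c["cx"])/c["fx"],(r-c["cy"])/c["fy"],1.])
    return np.array(c["position"]),d/np.linalg.norm(d)
def onz(cam,rc,z,cal=None):
    p,d=ray(cam,rc,cal); return p+d*(z-p[2])/d[2]
def tri(rays):
    A=sum(np.eye(3)-np.outer(d,d) for p,d in rays); b=sum((np.eye(3)-np.outer(d,d))@p for p,d in rays)
    x=np.linalg.solve(A,b); return x,[np.linalg.norm((np.eye(3)-np.outer(d,d))@(x-p)) for p,d in rays]
def save(cam,name):
    im=env.get_image(cam); cv2.imwrite("pics/"+name,im[:,:,::-1]); return im
E
python3 - <<'E'
from h import *
np.set_printoptions(precision=4,suppress=True)
a=save("scene","s1.png"); b=save("side","d1.png")
cv2.imwrite("pics/both.png",cv2.resize(np.vstack([a,b])[:,:,::-1],(480*2*0+640,800)) [:, :])
for c in ("scene","side"):
    k=env.get_calibration(c); print(c,k["fx"],np.array(k["position"]),np.array(k["attitude"])[:,2])
for n in ["case","lid_press","lid_hinge","slot","yellow_holder","yellow_face","white_holder","green_holder","rack","jar","die_block","screwdriver"]:
    L={}
    for c in ("scene","side"):
        L[c]=env.landmark_of(n,c); print(n,c,[(np.round(o["position"],1),round(o["score"],2)) for o in L[c][:2]])
    if L["scene"] and L["side"]:
        print("   tri",*tri([ray(c,L[c][0]["position"]) for c in L]))
print(env.get_orientation(),env.get_clock(),env.get_ft_force())
E
```

```text
pics
scene 517.9493028893503 [ 0.5777 -0.8503  1.2181] [ 0.0247  0.6122 -0.7903]
side 426.32325040409063 [-0.0886 -0.7085  0.8772] [ 0.5518  0.5658 -0.6127]
case scene []
case side [(array([199. , 290.7]), 0.63)]
lid_press scene [(array([121.5, 326.1]), 0.65)]
lid_press side [(array([147.1, 276.5]), 0.71)]
   tri [0.6213 0.2027 0.2042] [np.float64(0.0011332512698675136), np.float64(0.0011332512698676465)]
lid_hinge scene [(array([156.8, 367.7]), 0.68)]
lid_hinge side [(array([166.7, 312.4]), 0.98)]
   tri [0.7458 0.1761 0.0855] [np.float64(0.0006593270443962339), np.float64(0.0006593270443963103)]
slot scene [(array([159.9, 284.7]), 0.9)]
slot side [(array([207.5, 252.7]), 0.65)]
   tri [0.4995 0.2002 0.0409] [np.float64(0.003334343405935867), np.float64(0.0033343434059358405)]
yellow_holder scene [(array([289. , 301.8]), 0.62), (array([174.7, 335.2]), 0.36)]
yellow_holder side [(array([271.6, 364.8]), 0.69)]
   tri [ 0.5528 -0.2213  0.018 ] [np.float64(0.000816437526568376), np.float64(0.0008164375265684252)]
yellow_face scene [(array([283.1, 300.8]), 0.43), (array([113.8, 286.9]), 
[... 781 characters left out ...]
50.1]), 0.65), (array([346.3, 292. ]), 0.59)]
jar side [(array([243.1, 372.9]), 0.91)]
   tri [ 0.6831 -0.1449 -0.0142] [np.float64(0.0013417155281074593), np.float64(0.0013417155281075356)]
die_block scene [(array([324.5, 358.3]), 0.87)]
die_block side [(array([269.2, 424.2]), 0.78)]
   tri [ 0.6944 -0.3154 -0.0056] [np.float64(0.005958876287379636), np.float64(0.005958876287379651)]
screwdriver scene [(array([114.2, 282.2]), 0.61)]
screwdriver side [(array([186.8, 207.3]), 0.83)]
   tri [0.483  0.4391 0.0086] [np.float64(0.00028749002901692526), np.float64(0.0002874900290171643)]
[[ 0.9269 -0.      0.3754]
 [-0.3754  0.      0.9269]
 [-0.0001 -1.      0.    ]] 1.3 [-0.5133 -0.1734  0.3755]
```

View pics/s1.png

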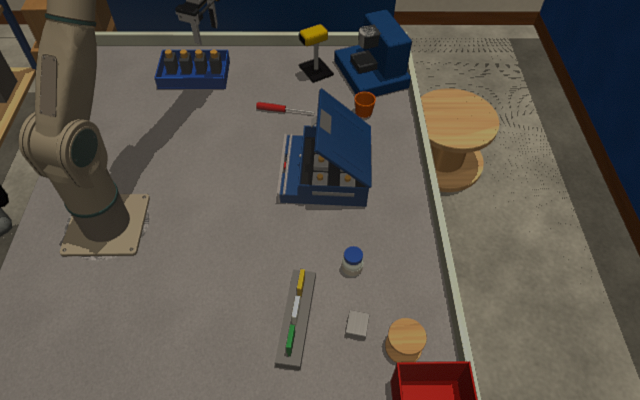

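View pics/d1.png

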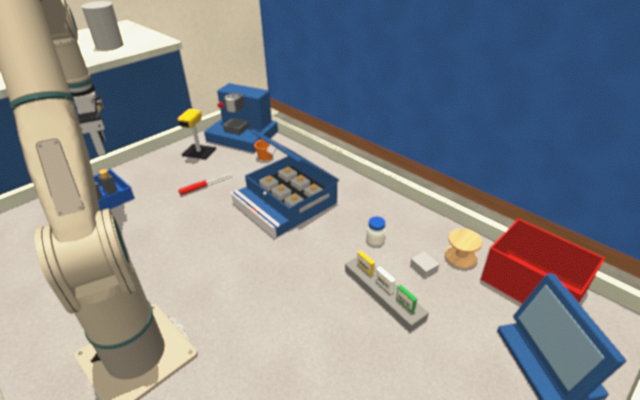

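Scene camera: the case is around (150, 325), with the lid ajar and the pad near (121, 326). The rack is near (319, 297) with yellow in its far (+y) slot. Side camera: yellow at (268, 365). Hinge and slot agree with the sizes given (247 mm apart, yaw about -5.6°), but lid_press does not (174 mm radius instead of 195). I'll look from the wrist over the case.

```bash
cat >> h.py <<'E'
def R(deg):
    c,s=np.cos(np.radians(deg)),np.sin(np.radians(deg))
    return np.array([[s,0,c],[-c,0,s],[0,-1.,0]])
np.set_printoptions(precision=4,suppress=True)
def lm(n,cam): 
    o=env.landmark_of(n,cam); return (np.array(o[0]["position"]),o[0]["score"]) if o else None
E
python3 - <<'E'
from h import *
k=env.get_calibration("wrist"); Rt=np.array(env.get_orientation()); p=np.array(env.get_eef_pos())
print("cam in tool",Rt.T@(np.array(k["position"])-p),Rt.T@np.array(k["attitude"]),k["fx"])
env.reach([0.46,0.2,0.47],R(-6)); print(env.get_joint_pos(),env.get_clock())
cal=env.get_calibration("wrist"); save("wrist","w1.png")
for n in ["slot","lid_press","lid_hinge","case"]:
    o=lm(n,"wrist"); print(n,o)
    if o is not None and n=="slot": print(onz("wrist",o[0],0.046,cal))
    if o is not None and n=="lid_hinge": print(onz("wrist",o[0],0.085,cal))
    if o is not None and n=="lid_press":
        for z in (0.19,0.2,0.21,.22): print(onz("wrist",o[0],z,cal))
for z in (0.19,0.2,0.21,.22,.23): print("scene press",onz("scene",[121.5,326.1],z))
E
```

```text
cam in tool [-0.0715  0.0198 -0.    ] [[-0.0002  0.9699  0.2437]
 [-0.0008 -0.2437  0.9699]
 [ 1.     -0.      0.0008]] 288.1179144609224
[-45.5053  20.9851  25.8223 105.5909 -10.8986  55.8691 -20.8378] 2.9917
slot (array([180.8, 352.1]), 0.71)
[0.4985 0.1999 0.046 ]
lid_press (array([220.6, 519.6]), 0.67)
[0.6412 0.1717 0.19  ]
[0.6344 0.1756 0.2   ]
[0.6277 0.1794 0.21  ]
[0.6209 0.1833 0.22  ]
lid_hinge (array([182.3, 549.2]), 0.94)
[0.7466 0.1793 0.085 ]
case (array([184.3, 551.4]), 0.71)
scene press [0.6221 0.2158 0.19  ]
scene press [0.6217 0.2054 0.2   ]
scene press [0.6212 0.195  0.21  ]
scene press [0.6208 0.1847 0.22  ]
scene press [0.6204 0.1743 0.23  ]
```

View pics/w1.png

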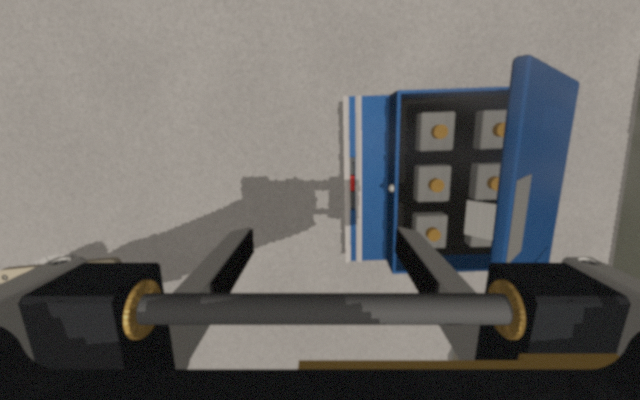

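The wrist view shows the slot with the red seat at (183, 352), the ledge edges nearly vertical, and the lid's grey pad at (220, 520). Slot is at about (0.499, 0.200), case yaw about -5.2°. Wrist and scene rays meet at about (0.621, 0.184, 0.22), so the lid is at about 0.76 rad. I'll press along the lid's arc with the fingers closed.

Run:
```python
from h import *
H=np.array([0.7462,0.1777,0.085]); yaw=-5.2; ex=np.array([np.cos(np.radians(yaw)),np.sin(np.radians(yaw)),0])
def tip(t,r=0.18): 
    return H+ex*(-r*np.cos(t)+0.012*np.sin(t))+[0,0,r*np.sin(t)+0.012*np.cos(t)+0.199]
o=R(yaw)
env.close_gripper()
s=tip(1.05); env.reach(s+[0,0,0.06],o)
env.movel(s,o)
for t in (0.85,0.65,0.45,0.25,0.1,0.05,0.02,0.0,-0.012):
    env.movel(tip(t),o,vel=0.12 if t>0.08 else 0.05); f=np.array(env.get_ft_force()); print(t,f,np.array(env.get_eef_pos())-tip(t),round(env.get_clock(),2))
    if np.linalg.norm(f)>60: print("stop"); break
env.dwell(0.3); print(env.get_ft_force())
save("side","d2.png"); print(lm("lid_press","side"),lm("lid_press","scene"))
```

```text
0.85 [0.2009 0.7071 0.3422] [0.0005 0.0001 0.0014] 6.51
0.65 [0.1269 0.6131 0.2911] [ 0.0007 -0.      0.0006] 6.96
0.45 [1.2903 0.8868 0.2041] [ 0.0006 -0.      0.0004] 7.41
0.25 [-0.7734  0.4275  1.3464] [ 0.0006 -0.      0.0005] 7.86
0.1 [ 0.1074 -0.5885  0.7644] [ 0.0004 -0.      0.0003] 8.23
0.05 [ 0.4827 -0.537   1.2815] [ 0.0002 -0.      0.0001] 8.57
0.02 [-0.2482 -0.3611  0.1418] [-0.0003  0.     -0.0003] 8.82
0.0 [-0.0866  0.2814  4.4599] [0.0003 0.     0.0005] 9.07
-0.012 [-4.1564 -1.253  17.5596] [ 0.0004 -0.0001  0.0024] 9.32
[-3.9058 -0.7772 18.2547]
(array([190. , 266.5]), 0.56) (array([121.5, 326.1]), 0.65)
```

Run:
```python
from h import *
p=np.array(env.get_eef_pos()); env.movel(p+[0,0,0.09],vel=0.25); env.ungrasp()
env.reach([0.553,-0.221,0.39],R(-7)); print(env.get_joint_pos(),env.get_clock())
cal=env.get_calibration("wrist"); a=save("wrist","w2.png"); b=save("scene","s2.png")
cv2.imwrite("pics/m2.png",np.vstack([a,b[60:260]])[:,:,::-1])
for n,z in [("yellow_holder",0.014),("yellow_face",0.058),("white_holder",0.014),("green_holder",0.014),("rack",0)]:
    o=lm(n,"wrist"); print(n,o, onz("wrist",o[0],z,cal) if o else "")
print(lm("lid_press","scene"))
```

```text
[  3.4956  34.394   24.781   97.4126 -17.5547  52.0752  28.5055] 13.275
yellow_holder (array([192. , 321.5]), 0.74) [ 0.5493 -0.2225  0.014 ]
yellow_face (array([201.8, 314. ]), 0.9) [ 0.5411 -0.2235  0.058 ]
white_holder (array([244.2, 318.9]), 0.86) [ 0.5374 -0.2919  0.014 ]
green_holder (array([119. , 424.9]), 0.53) [ 0.682  -0.1493  0.014 ]
rack (array([240.2, 317.9]), 0.73) [ 0.5358 -0.2916  0.    ]
None
```

View pics/m2.png

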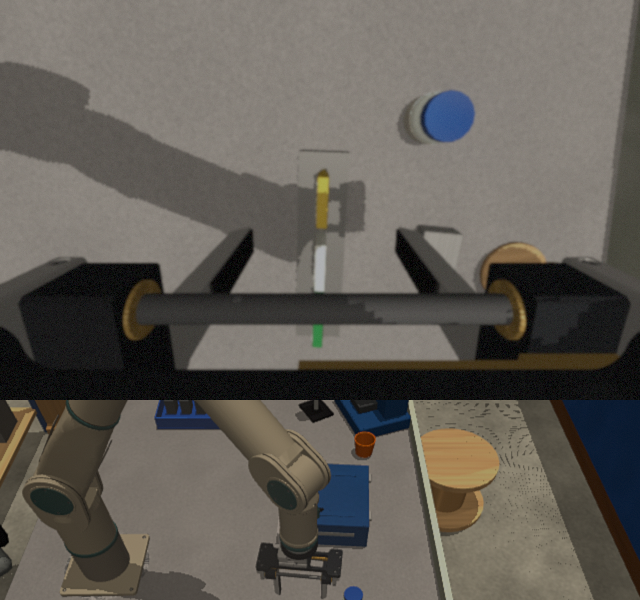

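The wrist view shows yellow upright at (195, 322), the jaw centre near col 325, and the rack line tilted (yaw about -9°). The scene strip shows the lid lying flat. Grasping yellow.

Run:
```python
from h import *
o=R(-9); xy=[0.5487,-0.2225]
env.movel(xy+[0.30],o,vel=0.2); env.movel(xy+[0.244],o,vel=0.1); print(env.get_ft_force())
env.close_gripper(); print(env.get_grip_width(),env.get_ft_force(),env.get_clock())
env.movel(xy+[0.30],o,vel=0.08); env.movel(xy+[0.37],o,vel=0.2)
cal=env.get_calibration("wrist"); a=save("wrist","w3.png"); b=save("side","d3.png")
for n in ["yellow_holder","yellow_face"]:
    w=lm(n,"wrist"); s=lm(n,"side"); print(n,w,s)
    for z in (0.140,0.184): print(z,onz("wrist",w[0],z,cal) if w else "", onz("side",s[0],z) if s else "")
cv2.imwrite("pics/m3.png",np.vstack([a,b[120:320]])[:,:,::-1])
print(env.get_eef_pos(),env.get_grip_width(),env.get_ft_force(),env.get_clock())
```

```text
[-0.6688  0.4879 -0.5664]
0.12428997454724768 [ 3.8097 -0.6238 -0.8099] 16.2083
yellow_holder (array([221.8, 324.6]), 0.64) (array([241.8, 366.4]), 0.65)
0.14 [ 0.5483 -0.2186  0.14  ] [ 0.5416 -0.229   0.14  ]
0.184 [ 0.5504 -0.2047  0.184 ] [ 0.504  -0.2576  0.184 ]
yellow_face (array([248. , 316.1]), 0.84) (array([230.9, 363.4]), 0.57)
0.14 [ 0.5384 -0.2387  0.14  ] [ 0.5677 -0.1969  0.14  ]
0.184 [ 0.5426 -0.2205  0.184 ] [ 0.5286 -0.2275  0.184 ]
[ 0.5484 -0.2224  0.3688] 0.12568316798493334 [-0.0209  0.8749 -0.4604] 17.8583
```

View pics/m3.png

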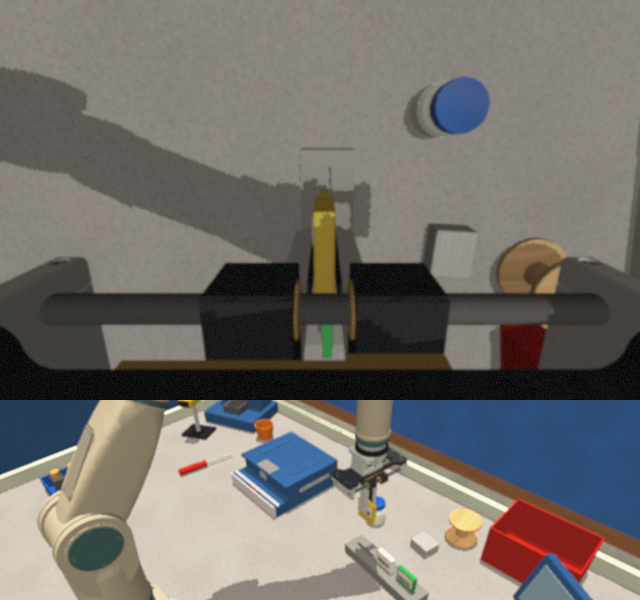

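Yellow is held at the right width, with a foot offset of about +3 mm along y. It appears upright in the side view, and white and green are still in the rack. The lid is flat shut. Moving to hover over the slot.

Run:
```python
from h import *
o=R(-5.2)
env.movel([0.498,0.198,0.37],o,vel=0.25)
env.movel([0.498,0.198,0.302],o,vel=0.15)
cal=env.get_calibration("wrist"); a=save("wrist","w4.png"); b=save("side","d4.png")
for n,z in [("slot",0.046),("yellow_holder",0.072),("yellow_face",0.116)]:
    w=lm(n,"wrist"); s=lm(n,"side"); print(n,w,s,onz("wrist",w[0],z,cal) if w else "", onz("side",s[0],z) if s else "")
c=cv2.resize(b[150:250,190:350],(640,400))
cv2.imwrite("pics/m4.png",cv2.resize(np.vstack([cv2.resize(a[60:310,200:460],(640,615)),c]),(400,634))[:,:,::-1][:600])
print(env.get_eef_pos(),env.get_ft_force(),env.get_clock())
```

```text
slot (array([217.9, 322.8]), 0.69) (array([207.7, 249.4]), 0.77) [0.4965 0.196  0.046 ] [0.4871 0.1965 0.046 ]
yellow_holder (array([220.1, 325.3]), 0.74) (array([198.6, 250. ]), 0.64) [0.4991 0.202  0.072 ] [0.4986 0.2034 0.072 ]
yellow_face (array([245. , 310.9]), 0.75) (array([190. , 246.5]), 0.54) [0.4897 0.2005 0.116 ] [0.4858 0.1957 0.116 ]
[0.4981 0.1981 0.3024] [-1.0531 -0.1238 -1.6021] 20.7
```

View pics/m4.png

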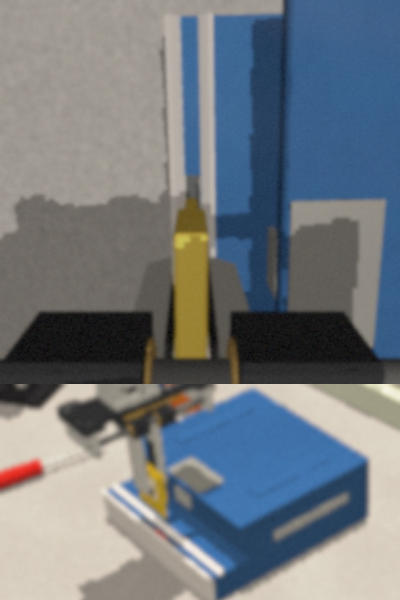

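The blade tip and the dark slot line up at crop col ~192, so the fit across is within about 1 mm. Along the slot I'll shift 2.5 mm toward -y. Inserting with force checks.

Run:
```python
from h import *
o=R(-5.2); x,y=0.498,0.1955
env.movel([x,y,0.302],o); env.movel([x,y,0.276],o,vel=0.08)
f0=np.mean([env.get_ft_force() for _ in range(5)],0); print("bias",f0)
z=0.276
while z>0.2505:
    z-=0.0015 if z>0.262 else 0.001
    env.movel([x,y,z],o,vel=0.02); env.dwell(0.05)
    f=np.mean([env.get_ft_force() for _ in range(4)],0)-f0; print(round(z,4),f,env.get_eef_pos()[2])
    if f[2]>18 or np.hypot(f[0],f[1])>15: break
print(env.get_clock(),env.get_grip_width())
```

```text
bias [ 0.2706 -0.214  -0.5002]
0.2745 [ 0.0569  0.2079 -0.7499] 0.27478016707723985
0.273 [-0.186   0.4884 -0.5612] 0.2730071698842842
0.2715 [0.0503 0.1786 0.4254] 0.2714482903097198
0.27 [-0.6041  0.1796  0.823 ] 0.2699660453788736
0.2685 [1.4988 0.1316 1.4448] 0.26871303774875877
0.267 [2.0872 0.0912 0.5706] 0.26704866798313337
0.2655 [ 4.5239  0.3847 -0.3051] 0.265536618020654
0.264 [4.5153 1.1812 1.0126] 0.2641900438085439
0.2625 [5.2134 0.5359 3.3243] 0.2627502893268697
0.261 [3.985  1.8208 4.6351] 0.2612454356680486
0.26 [4.6598 0.743  4.6858] 0.2603377920200126
0.259 [4.9473 0.2442 6.7853] 0.2593815420611214
0.258 [ 4.6281 -0.1245  5.6456] 0.25845218513240803
0.257 [4.3636 0.0159 6.8753] 0.25749227710689104
0.256 [ 4.4881 -0.2087  7.2489] 0.25658159226739524
0.255 [ 2.5857 -0.8204 17.4824] 0.2565655466258744
0.254 [ 0.9486 -0.9502 26.2017] 0.2564786673795628
26.525 0.1265657779947605
```

The spring ramp (3 to about 7 N) started at TCP z 0.263, and the solid floor came at 0.2565, against 0.257 expected. A last check before handing in.

Run:
```python
from h import *
env.dwell(0.4); print(env.get_eef_pos(),env.get_ft_force())
cal=env.get_calibration("wrist"); a=save("wrist","w5.png"); b=save("side","d5.png"); c=save("scene","s5.png")
for n,z in [("yellow_holder",0.027),("yellow_face",0.071)]:
    w=lm(n,"wrist"); s=lm(n,"side"); print(n,onz("wrist",w[0],z,cal) if w else "", onz("side",s[0],z) if s else "")
cv2.imwrite("pics/m5.png",np.vstack([cv2.resize(a[100:300,160:480],(640,400)),np.hstack([cv2.resize(b[140:240,170:330],(320,200)),cv2.resize(c[90:290,230:390],(320,400))[50:250]])])[:,:,::-1])
```

```text
[0.4985 0.1952 0.2565] [ 0.316  -1.2715 25.8099]
yellow_holder [0.4977 0.1965 0.027 ] [0.499  0.2103 0.027 ]
yellow_face [0.4896 0.1987 0.071 ] [0.4836 0.1727 0.071 ]
```

View pics/m5.png

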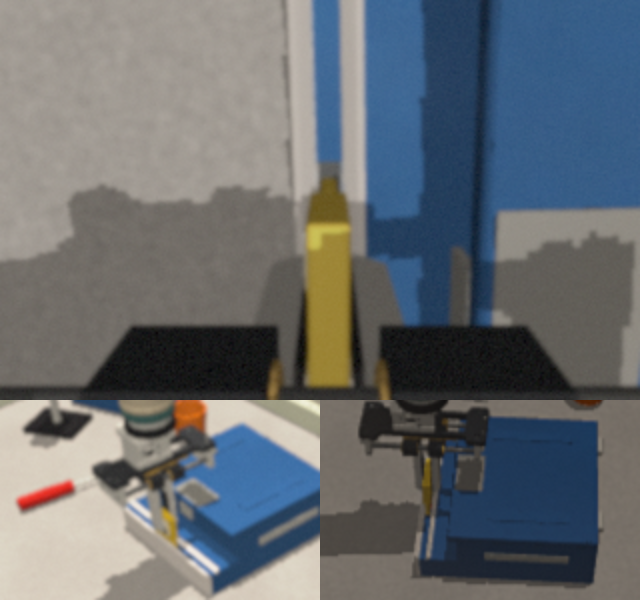

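The picture shows the blade in the slot behind the lip at crop (190, 328), upright between the rails. The slot's end is just visible beyond it, and the lid is flat shut. Handing in.

```bash
python3 -c "
from h import *
print(env.get_clock()); env.job_done()"
```

```text
27.275
the job is handed in; nothing more can be done
```

I shut the lid, then pressed the yellow holder home behind the lip and handed in while still holding it down. The clock stood at 27.3 s of the 56 s allowed. No verdict is reported, so this rests on my own checks.

- **Lid:** I pushed it down along its arc with closed fingers until it stopped solidly at 97 mm, its shut height, with about 18 N on it. It lay flat in every later picture. I had no direct reading of the lid angle.
- **Holder:** I gripped it across its 12 mm body, paper still outward. The spring pushed back with about 3 to 7 N, and the solid floor stopped the arm at z = 0.2565, against 0.257 expected. I finished holding it down with about 26 N, and there was no sign of it slipping in the fingers.
- **Last picture:** The holder stands upright between the slot's rails, roughly centred along the slot.
- **Other things on the bench:** White and green were still in the rack after I lifted yellow out. Nothing near the arm's path looked moved, but I did not measure the bystanders again at the end.

**What disagreed:**
- The first lid_press fix gave a 174 mm radius instead of 195, so I worked from the hinge line instead.
- The side camera's last readings of yellow were about 1 to 3 cm off the wrist camera's, probably because the gripper hid part of it. I went by the wrist view and the forces.

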